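# Take the tab-locked cap off the bench canister

### The job

Open the blue canister on the bench: squeeze the two black tabs of its orange cap together, turn the cap counter-clockwise (seen from above) until you feel it come up against its stop, and lift it straight off without wrenching it against the canister. Then set the cap down gently, right way up, in the middle of the round rubber mat, and leave the things round about where they are.

Things in the scene. Friction and masses are not known exactly. Their poses are not given: they have to be found in the camera images.
- canister: Blue round canister, 50 mm across, screwed to the bench by a dark 84 mm round flange 6 mm thick. Origin: centre of its underside, on the bench; z up along its axis. The cap sits on it concentrically with 1.3 mm of side play and 1.5 mm of play upward; more than 45 N between cap and canister counts as wrenching.
- cap: Orange ribbed cap, 50 mm across, 34 mm high, about 75 g. Origin: centre of its lower edge, 71 mm over the bench while it sits on the canister; z up. Black tabs stand out at its +y and -y sides, 20 mm wide (along x), from z = 7 to 32 mm, 62 mm across both outer faces at rest, 52 mm squeezed in. On a flat surface it stands steadily on its lower edge.
- cap_grip (a point): Point on the cap's axis midway up the tabs, 21 mm above the cap's origin, axes as the cap's: where to squeeze. With the tabs out, pawls lock the cap; both must be 4 mm in or more while it turns. A fast or off-centre squeeze, or fingers that drag the cap down as they close, load it against the canister: squeeze slowly and yield to the load.
- tab_l (a joint): How far the tab at the cap's +y side is pushed in, m: 0 out, 0.005 bottomed; its spring takes about 2.4 N to start and 6.4 N fully in.
- tab_r (a joint): The same for the tab at the cap's -y side.
- mat: Flat black round rubber mat with a thin green ring, 110 mm across and 10 mm thick, fixed to the bench. Origin: centre of its underside, on the bench.
- stock_box: Small blue carton with white label, 57x76x35 mm, behind the work; leave alone. Origin: centre of its underside.
- padlock_brass: Brass padlock lying flat, 63x42x15 mm, behind the work; leave alone. Origin: centre of its underside.
- programmer: Green circuit board, 44x64x40 mm with its aerial, behind the work; leave alone. Origin: centre of its underside.
- shoulder (a point): Centre of the canister's shoulder, 70 mm over the bench. With the tabs in, the cap turns counter-clockwise from above to a hard stop 37 to 79 degrees from the locked place; where it lies differs each time and cannot be seen. Lugs inside let the cap be lifted only in the last 7 degrees or so before the stop; it is free after 25 mm. Inside it a core 21 mm across stands 31 mm high.

How it is judged:
By the outcome, as a careful person would: the job done as asked, in the order asked, and still so for the second after the job is handed in, with the robot touching nothing.
It also fails if it takes over 72 s, if anything falls off the work surface, if the arm or the gripper's body presses on something with over 40 N, if the wrist force passes 120 N, or if a joint passes its speed limit or range.

### The arm

A 6-joint arm with a two-finger parallel gripper is mounted at the origin on a cart in front of the work surface, level with it; the furniture and walls round the work are solid. World frame = base frame: x ahead of the robot, y to its left, z up, the work surface at z = 0. Lengths are in m, angles in degrees, forces in N, time in s.
With the tool pointing down it reaches from about 0.375 to 0.975 m from the base axis. Payload 3.8 kg.
Tool frame: the origin (TCP) lies midway between the tips of the shut fingers; the grasp point (between the pads) lies 19 mm behind it; z points along the fingers, y is the line along which they close (so a half turn about z gives the same grasp; the last joint's range is limited). The gripper opens to 85 mm and grips with 20 to 120 N. Pads are 22 mm wide; open, the fingers measure 114 mm over their backs; the gripper's body (76 mm by 85 mm) begins 54 mm behind the grasp point. The pads swing forward as they close: fully open they stand 13 mm farther back than shut.
Start: joints at [-68.692, 15.12, 91.902, -0, 72.978, -2.114], TCP at [0.268, -0.619, 0.231] pointing down, gripper open.
Joint ranges: [-150.88, 150.88], [-54.13, 125.18], [17.81, 147.31], [-75.09, 255.09], [0, 152.58], [-146.25, 146.25]. Speed limits (degrees/s): [147.25, 147.25, 180, 180, 180, 180].

### API

Orientations are given as [roll, pitch, yaw] about the fixed x, y, z axes, in that order (R = Rz(yaw) Ry(pitch) Rx(roll)).
In Python, from station import robot, imaging, order gives the robot as it stands.
- The arm moves only by the shell command python3 -m jog 'ROWS' [FORCE]. ROWS is JSON, a list of rows, each an object of numbers: "claw": the closure, from 0 (fully open) to 1 (shut); "x", "y", "z": the shift along the world's x, y, z in mm; "turn": the turn about the world's z in degrees. In form: [{"claw": .., "x": .., "y": .., "z": .., "turn": ..}, ...]. A call has 1 to 5 rows; each row is the pose to reach, as a shift and turn from the pose commanded when the call began; what a row does not reach only later rows make up. A row lasts 1/8 s, in which the tool goes at most 62.5 mm and 10.7 degrees, less where a joint would pass 70% of its speed; a pose out of reach is approached as far as the arm can. A call with a gripper value outside its range is refused whole. The fingers move at their own pace and stop on an object; FORCE is the grip in N (left out, the last holds). Time passes only in rows, so rows that repeat a pose let the fingers close. It gives the time, the measured TCP pose, the force, the opening and the grip force at its end, in the units of the state.
- robot.read_state(): the state, without advancing time (a new reading comes with each control period).
- imaging.read_camera(name): name is "scene" or "top" or "wrist"; returns the picture (480x640x3 uint8, red, green, blue); there is no depth.
- imaging.calibration(name): a dict with "K" (3x3 intrinsics, pixels), "k1" (the pictures are not rectified: a ray, as slopes to the right and down, at radius r is drawn at 1 + k1 r^2 times it, then the intrinsics apply), "rvec" (rotation vector, rad) and "tvec" (3), from world to camera coordinates, as OpenCV has them. Camera axes: x right, y down, z forward; pixel columns grow to the right and rows downward; lengths in m; the calibration is good to about 2 mm. A picture is of the moment at which its call begins: read the wrist's pose just before it. calibration takes no time and is no camera call; for the wrist camera it gives the pose at the moment of the call.
- order.sign_off(): hands the job in; it is judged then, once.
Trained networks look in the newest picture that a camera, given by its name, has taken for a name from the list of things; names that differ only in an ending like _2 or _b are one class to them, and where a whole thing is asked for, a point or a joint stands for the part that bears it (a point fixed in the world has none). Each returns a list of dicts, best first, with "conf" (0 to 1); they miss things now and then, are a little off and sometimes report something else, mostly with a low value. They report only what shows in the picture. A call takes as long as a camera call.
- imaging.recognise(query, camera): "xy" ([column, row] in pixels, amid what is visible of it).
- imaging.pinpoint(query, camera): "xy" ([column, row] in pixels: a listed point, or the origin of a listed thing).
The state is a dict: "time": time; "qpos": joint angles; "qvel": joint speeds; "joint_efforts": joint torques, N m; "position": TCP position; "tool_rot": TCP orientation; "ft_force": force on the tool from outside, world axes, zero at the start; "ft_torque": the same for the moment, N m; "opening": opening from 0.0 (shut) to 1.0 (fully open); "gripper_force": force on a finger pad.
Only numpy, scipy, OpenCV 4.12 (cv2) and the standard library are available. Lean on these libraries where they do the work, as an engineer would, in place of code of your own. Each camera call takes 0.05 s, during which the arm holds its last target. There are 200 camera calls.

## Working session

There is one attempt and no reset: what is moved stays moved. The work goes in short steps, Python scripts to look and compute and a shell command to move; the robot and the scene stay as the last step left them, time stands still between calls to the robot, and variables do not carry over. Pictures are saved under pics/ and viewed, at most 10 in all, crops included, and the job is handed in when it is done.

```bash
mkdir -p pics; cat > h.py <<'E'
from station import robot, imaging, order
import numpy as np, cv2
def ray(cam,xy,cal=None):
    c=cal or imaging.calibration(cam); K=np.array(c["K"],float)
    d=np.array([(xy[0]-K[0,2])/K[0,0],(xy[1]-K[1,2])/K[1,1]]); u=d.copy()
    for _ in range(20): u=d/(1+c["k1"]*(u@u))
    R=cv2.Rodrigues(np.array(c["rvec"],float))[0]; t=np.array(c["tvec"],float).ravel()
    return -R.T@t, R.T@np.array([u[0],u[1],1])
def onz(cam,xy,z,cal=None):
    o,d=ray(cam,xy,cal); return o+d*(z-o[2])/d[2]
def proj(cam,P):
    c=imaging.calibration(cam);R=cv2.Rodrigues(np.array(c["rvec"],float))[0]
    p=R@np.array(P)+np.array(c["tvec"],float).ravel(); u=p[:2]/p[2]; u=u*(1+c["k1"]*(u@u)); K=np.array(c["K"])
    return K[:2,:2]@u+K[:2,2]
E
python3 - <<'E'
from h import *
s=robot.read_state(); print(s["time"],s["position"],s["tool_rot"],s["opening"],s["ft_force"])
Z={"cap_grip":.092,"cap":.071,"mat":0,"canister":0,"stock_box":0,"padlock_brass":0,"programmer":0}
for cam in ["top","scene"]:
    im=imaging.read_camera(cam); cv2.imwrite(f"pics/{cam}0.png",im[:,:,::-1])
    for q in Z:
        r=imaging.pinpoint(q,cam)[:2]
        for a in r: print(cam,q,np.round(a["xy"],1),round(a["conf"],2),np.round(onz(cam,a["xy"],Z[q]),4))
E
```

```text
0.0 [ 0.2680666  -0.61871972  0.22996347] [-1.79874568e+02 -3.64563918e-03  2.34239368e+01] 0.9981314075688437 [ 0.15498898 -1.04849273 -0.27650375]
top cap_grip [248.2 264.5] 0.95 [0.5279 0.2621 0.092 ]
top cap [247.6 261.6] 0.6 [0.5343 0.2661 0.071 ]
top cap [341.1 298.5] 0.24 [0.4678 0.0956 0.071 ]
top mat [344.4 299.1] 0.68 [0.4655 0.0849 0.    ]
top canister [252.4 266.8] 0.92 [0.5283 0.2663 0.    ]
top stock_box [268.8 188.5] 0.94 [0.6856 0.236  0.    ]
top padlock_brass [324.9 192.8] 0.77 [0.6773 0.1233 0.    ]
top programmer [385.9 179.2] 0.8 [7.057e-01 2.000e-04 0.000e+00]
scene cap_grip [257.9 195. ] 0.78 [0.5362 0.2615 0.092 ]
scene cap [257.5 203.5] 0.86 [0.5321 0.2597 0.071 ]
scene cap [360.9 253.6] 0.33 [0.6573 0.0854 0.071 ]
scene mat [260.8 309.8] 0.66 [0.4684 0.0909 0.    ]
scene canister [263.8 224.3] 0.61 [0.5364 0.2608 0.    ]
scene stock_box [335.7 207.2] 0.79 [0.6822 0.2406 0.    ]
scene padlock_brass [358.9 252.1] 0.72 [ 0.678   0.1271 -0.    ]
```

View pics/top0.png

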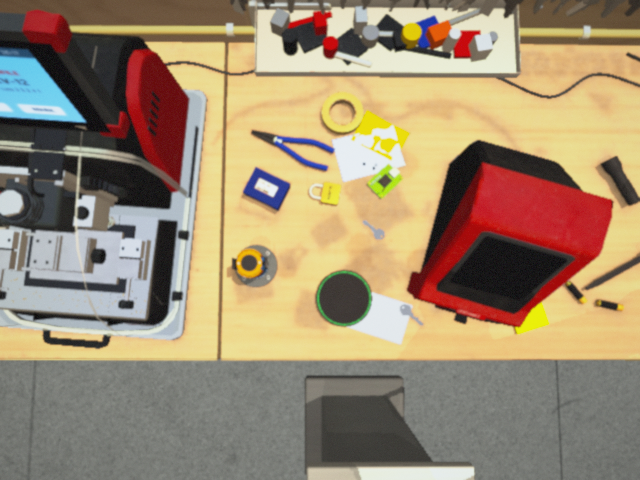

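View pics/scene0.png

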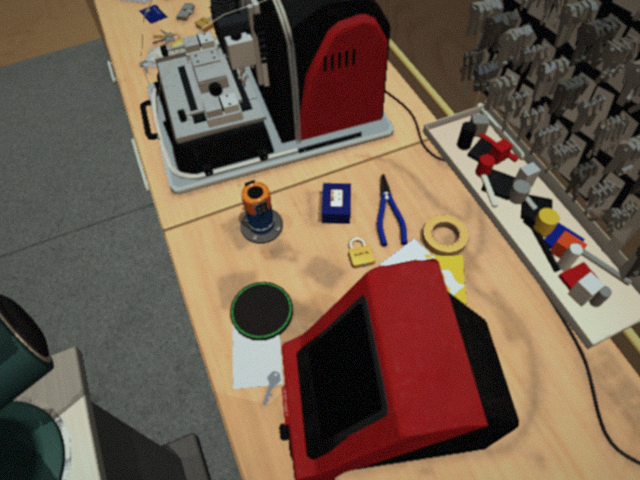

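The canister is at about (0.53, 0.263) and the mat at about (0.467, 0.088). The tall red machine lies between the arm's start and the work, so I'll go up and round it.

```bash
python3 -m jog '[{"claw":0,"x":5,"y":20,"z":55},{"claw":0,"x":15,"y":50,"z":105},{"claw":0,"x":25,"y":85,"z":155},{"claw":0,"x":35,"y":130,"z":195},{"claw":0,"x":50,"y":185,"z":215}]'
python3 -m jog '[{"claw":0,"x":15,"y":60},{"claw":0,"x":30,"y":120},{"claw":0,"x":45,"y":180},{"claw":0,"x":60,"y":240},{"claw":0,"x":75,"y":300}]'
python3 -m jog '[{"claw":0,"x":20,"y":58},{"claw":0,"x":40,"y":116},{"claw":0,"x":60,"y":174},{"claw":0,"x":80,"y":232},{"claw":0,"x":100,"y":290}]'
```

```text
schema error: expected keys claw, x, y, z, turn
schema error: expected keys claw, x, y, z, turn
schema error: expected keys claw, x, y, z, turn
```

```bash
python3 -m jog '[{"claw":0,"x":5,"y":20,"z":55,"turn":0},{"claw":0,"x":15,"y":50,"z":105,"turn":0},{"claw":0,"x":25,"y":85,"z":155,"turn":0},{"claw":0,"x":35,"y":130,"z":195,"turn":0},{"claw":0,"x":50,"y":185,"z":215,"turn":0}]'
python3 -m jog '[{"claw":0,"x":15,"y":60,"z":0,"turn":0},{"claw":0,"x":30,"y":120,"z":0,"turn":0},{"claw":0,"x":45,"y":180,"z":0,"turn":0},{"claw":0,"x":60,"y":240,"z":0,"turn":0},{"claw":0,"x":75,"y":300,"z":0,"turn":0}]'
python3 -m jog '[{"claw":0,"x":20,"y":58,"z":0,"turn":0},{"claw":0,"x":40,"y":116,"z":0,"turn":0},{"claw":0,"x":60,"y":174,"z":0,"turn":0},{"claw":0,"x":80,"y":232,"z":0,"turn":0},{"claw":0,"x":100,"y":290,"z":0,"turn":0}]'
```

```text
time: 1.42
position: [0.3187, -0.4339, 0.4496]
tool_rot: [179.7, -0.1, 23.4]
ft_force: [0.8, -0.3, -0.8]
opening: 0.998
gripper_force: 0.0
time: 2.05
position: [0.3933, -0.1325, 0.4466]
tool_rot: [179.9, -0.1, 23.4]
ft_force: [1.2, 1.0, -0.3]
opening: 1.0
gripper_force: 0.0
time: 2.68
position: [0.4935, 0.1577, 0.4467]
tool_rot: [180.0, -0.1, 23.4]
ft_force: [0.3, -0.8, -0.2]
opening: 1.001
gripper_force: 0.0
```

```bash
python3 -m jog '[{"claw":0,"x":10,"y":30,"z":-40,"turn":0},{"claw":0,"x":20,"y":60,"z":-80,"turn":0},{"claw":0,"x":30,"y":85,"z":-120,"turn":0},{"claw":0,"x":37,"y":105,"z":-160,"turn":0},{"claw":0,"x":37,"y":105,"z":-200,"turn":0}]'
python3 -m jog '[{"claw":0,"x":0,"y":0,"z":0,"turn":0},{"claw":0,"x":0,"y":0,"z":0,"turn":0}]'
python3 - <<'E'
from h import *
s=robot.read_state(); print(s["position"],s["qpos"])
im=imaging.read_camera("wrist"); cal=imaging.calibration("wrist"); cv2.imwrite("pics/w1.png",im[:,:,::-1])
for q,z in [("cap_grip",.092),("cap",.071),("canister",0),("shoulder",.07),("mat",0)]:
    for a in imaging.pinpoint(q,"wrist")[:2]: print(q,np.round(a["xy"],1),round(a["conf"],2),np.round(onz(0,a["xy"],z,cal),4))
for q in ["tab_l","tab_r"]:
    for a in imaging.recognise(q,"wrist")[:2]: print(q,np.round(a["xy"],1),round(a["conf"],2))
E
```

```text
time: 3.3
position: [0.5305, 0.2621, 0.2449]
tool_rot: [-180.0, -0.0, 23.5]
ft_force: [-0.0, -0.1, 1.1]
opening: 0.998
gripper_force: 0.0
time: 3.55
position: [0.5311, 0.2608, 0.248]
tool_rot: [180.0, -0.1, 23.4]
ft_force: [0.9, -0.5, 0.7]
opening: 1.001
gripper_force: 0.0
[0.53108085 0.26079469 0.24801231] [ 2.37436816e+01  5.49326698e+00  1.01385771e+02 -3.01365437e-03
  7.30021215e+01  9.03341892e+01]
cap_grip [323.9 216.7] 0.8 [0.5309 0.2605 0.092 ]
cap [321.5 212.5] 0.65 [0.5288 0.2618 0.071 ]
cap [326.8 194.9] 0.3 [0.5452 0.2638 0.071 ]
canister [322.8 197.2] 0.84 [0.5292 0.2608 0.    ]
mat [434.2 300. ] 0.85 [0.4691 0.0921 0.    ]
mat [323.6 215.5] 0.63 [0.511  0.2519 0.    ]
tab_l [291.  206.5] 0.8
tab_l [354.4 227.2] 0.64
tab_r [291.  206.5] 0.8
tab_r [354.4 227.2] 0.64
```

View pics/w1.png

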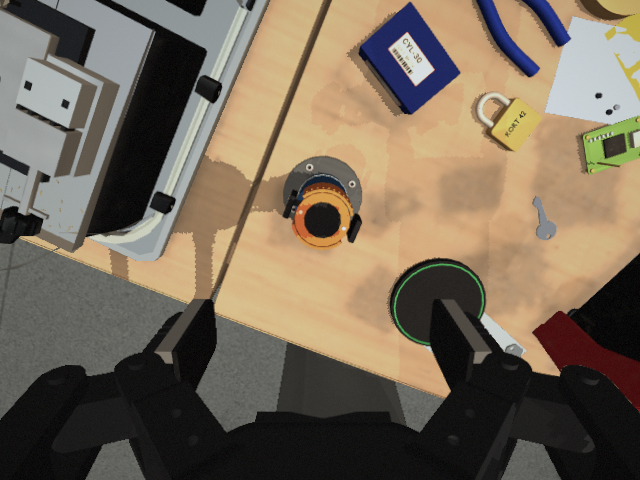

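The wrist view shows the cap at (323,217), its tabs at (291,206) and (354,228), and the mat at (437,302). Next is the tab direction.

```bash
python3 - <<'E'
from h import *
a,b=[onz("wrist",p,.092) for p in ([291,206.5],[354.4,227.2])]
print(a,b,(a+b)/2,np.linalg.norm(a-b)); d=a-b; print("yaw of cap",np.degrees(np.arctan2(d[1],d[0]))-90)
im=cv2.imread("pics/w1.png")[180:260,270:380]
cv2.imwrite("pics/w1c.png",cv2.resize(im,None,fx=7,fy=7,interpolation=cv2.INTER_CUBIC))
E
```

```text
[0.52723889 0.28849681 0.092     ] [0.53189881 0.23318989 0.092     ] [0.52956885 0.26084335 0.092     ] 0.055502890109359715
yaw of cap 4.816114694537035
```

View pics/w1c.png

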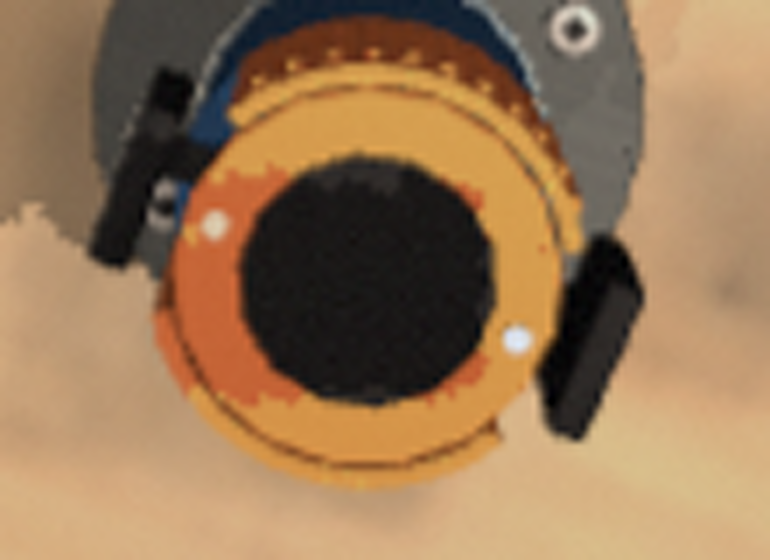

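```bash
python3 - <<'E'
from h import *
P=lambda u,v,z=.105: onz("wrist",[270+(u-3)/7,180+(v-3)/7],z)
def ang(a,b): d=a-b; return np.degrees(np.arctan2(d[1],d[0]))
a,b=P(214,225),P(517,340); print("dots",a,b,(a+b)/2,ang(a,b)-90,np.linalg.norm(a-b))
print("disc ctr",P(367,280))
for p,q in [((160,75),(93,258)),((190,80),(125,268)),((645,288),(578,440)),((610,240),(540,385))]: print(ang(P(*p,.103),P(*q,.103)))
E
```

```text
dots [0.52932269 0.2803892  0.105     ] [0.53061104 0.24344496 0.105     ] [0.52996686 0.26191708 0.105     ] 1.997259395149669 0.036966693638442384
disc ctr [0.53029784 0.26199825 0.105     ]
2.275813459603135
3.469710367631673
1.8059706735948386
-0.492030160731892
```

```bash
python3 -m jog '[{"claw":0,"x":0,"y":0.5,"z":-15,"turn":-7},{"claw":0,"x":0,"y":0.5,"z":-35,"turn":-14},{"claw":0,"x":0,"y":0.5,"z":-65,"turn":-21.4},{"claw":0,"x":0,"y":0.5,"z":-100,"turn":-21.4},{"claw":0,"x":0,"y":0.5,"z":-116,"turn":-21.4}]' 20
python3 -m jog '[{"claw":0,"x":0,"y":0,"z":0,"turn":0},{"claw":0,"x":0,"y":0,"z":0,"turn":0}]'
python3 - <<'E'
from h import *
cal=imaging.calibration("wrist"); im=imaging.read_camera("wrist"); cv2.imwrite("pics/w2.png",im[:,:,::-1])
for q,z in [("cap_grip",.092),("cap",.071)]:
    for a in imaging.pinpoint(q,"wrist")[:1]: print(q,np.round(a["xy"],1),round(a["conf"],2),np.round(onz(0,a["xy"],z,cal),4))
for a in imaging.recognise("tab_l","wrist")[:2]: print(np.round(a["xy"],1),round(a["conf"],2),np.round(onz(0,a["xy"],.092,cal),4))
S=[robot.read_state() for _ in range(5)]; print(np.mean([s["position"] for s in S],0),np.mean([s["ft_force"] for s in S],0),S[0]["tool_rot"])
E
```

```text
time: 4.58
position: [0.529, 0.2605, 0.1281]
tool_rot: [179.9, 0.2, 2.0]
ft_force: [-1.1, -0.3, -0.2]
opening: 1.0
gripper_force: 0.0
time: 4.82
position: [0.5314, 0.2616, 0.1318]
tool_rot: [-179.9, -0.1, 2.0]
ft_force: [-0.4, -0.4, 0.3]
opening: 1.005
gripper_force: 0.0
cap_grip [325.8 268. ] 0.58 [0.5316 0.2607 0.092 ]
cap [324.3 258.2] 0.79 [0.5292 0.2613 0.071 ]
[268.8 268.9] 0.79 [0.53   0.2909 0.092 ]
[375.5 267.4] 0.75 [0.5329 0.2344 0.092 ]
[0.53126248 0.26153723 0.13181468] [ 0.39839558  0.81688292 -0.41323229] [-1.79944195e+02 -1.38189733e-01  2.02319332e+00]
```

View pics/w2.png

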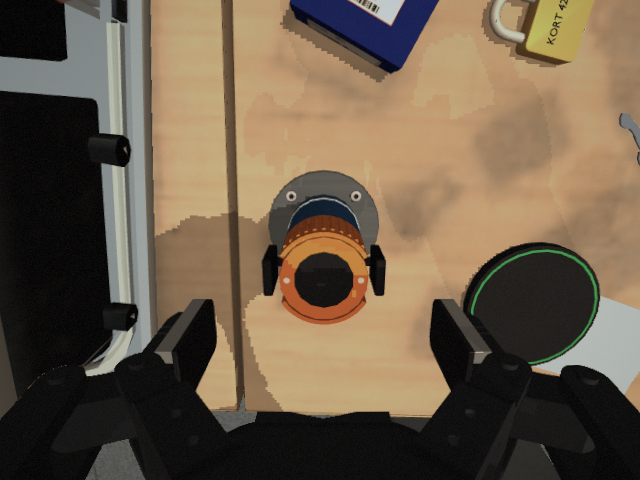

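The dots at (286,280) and (361,280) are level and centred between the fingers, so the tool is aligned with the tabs. Descending.

```bash
python3 -m jog '[{"claw":0,"x":0,"y":0,"z":-20,"turn":0},{"claw":0,"x":0,"y":0,"z":-40,"turn":0},{"claw":0.1,"x":0,"y":0,"z":-57,"turn":0},{"claw":0.18,"x":0,"y":0,"z":-63,"turn":0},{"claw":0.22,"x":0,"y":0,"z":-63,"turn":0}]' 20
python3 -m jog '[{"claw":0.24,"x":0,"y":0,"z":0,"turn":0},{"claw":0.25,"x":0,"y":0,"z":0,"turn":0},{"claw":0.26,"x":0,"y":0,"z":0,"turn":0}]'
```

```text
time: 5.65
position: [0.5297, 0.2609, 0.0662]
tool_rot: [180.0, 0.1, 2.0]
ft_force: [-0.6, 0.1, 0.0]
opening: 0.78
gripper_force: 0.0
time: 6.02
position: [0.5308, 0.2613, 0.068]
tool_rot: [-180.0, -0.1, 2.0]
ft_force: [-0.4, 0.5, 0.2]
opening: 0.739
gripper_force: 0.0
```

```bash
python3 -m jog '[{"claw":0.27,"x":0,"y":0,"z":0,"turn":0},{"claw":0.28,"x":0,"y":0,"z":0.2,"turn":0},{"claw":0.29,"x":0,"y":0,"z":0.4,"turn":0}]'
python3 -m jog '[{"claw":0.30,"x":0,"y":0,"z":0.2,"turn":0},{"claw":0.31,"x":0,"y":0,"z":0.4,"turn":0}]'
```

```text
time: 6.4
position: [0.5305, 0.2612, 0.0679]
tool_rot: [-180.0, -0.0, 2.0]
ft_force: [0.2, -0.2, 0.5]
opening: 0.707
gripper_force: 2.9
time: 6.65
position: [0.5305, 0.2612, 0.0683]
tool_rot: [-180.0, -0.0, 2.0]
ft_force: [0.6, 0.8, 1.5]
opening: 0.69
gripper_force: 3.6
```

```bash
python3 -m jog '[{"claw":0.32,"x":0,"y":0,"z":0.3,"turn":0},{"claw":0.33,"x":0,"y":0,"z":0.5,"turn":0},{"claw":0.34,"x":0,"y":0,"z":0.7,"turn":0}]'
python3 -m jog '[{"claw":0.35,"x":0,"y":0,"z":0.2,"turn":0},{"claw":0.36,"x":0,"y":0,"z":0.4,"turn":0},{"claw":0.37,"x":0,"y":0,"z":0.6,"turn":0}]'
```

```text
time: 7.02
position: [0.5305, 0.2612, 0.0688]
tool_rot: [-180.0, -0.0, 2.0]
ft_force: [0.7, 0.1, 0.0]
opening: 0.666
gripper_force: 4.6
time: 7.4
position: [0.5304, 0.2611, 0.0693]
tool_rot: [-180.0, -0.0, 2.0]
ft_force: [1.0, 0.9, 1.4]
opening: 0.627
gripper_force: 5.6
```

```bash
python3 -m jog '[{"claw":0.38,"x":0,"y":0,"z":0.2,"turn":0},{"claw":0.39,"x":0,"y":0,"z":0.4,"turn":0},{"claw":0.40,"x":0,"y":0,"z":0.5,"turn":0},{"claw":0.41,"x":0,"y":0,"z":0.5,"turn":0}]'
python3 -m jog '[{"claw":0.43,"x":0,"y":0,"z":0,"turn":0},{"claw":0.45,"x":0,"y":0,"z":0,"turn":0},{"claw":0.45,"x":0,"y":0,"z":0,"turn":0}]'
```

```text
time: 7.9
position: [0.5303, 0.2612, 0.07]
tool_rot: [-180.0, 0.0, 2.0]
ft_force: [-0.2, 0.4, 3.0]
opening: 0.598
gripper_force: 20.8
time: 8.28
position: [0.5303, 0.2612, 0.07]
tool_rot: [-180.0, -0.0, 2.0]
ft_force: [-1.3, 0.4, 3.3]
opening: 0.602
gripper_force: 21.1
```

```bash
python3 -m jog '[{"claw":0.45,"x":0,"y":0,"z":0.3,"turn":3},{"claw":0.45,"x":0,"y":0,"z":0.3,"turn":7},{"claw":0.45,"x":0,"y":0,"z":0.3,"turn":12},{"claw":0.45,"x":0,"y":0,"z":0.3,"turn":17},{"claw":0.45,"x":0,"y":0,"z":0.3,"turn":20}]'
python3 -c "
from h import *
for _ in range(3):
  s=robot.read_state(); print(s['ft_force'].round(1) if hasattr(s['ft_force'],'round') else s['ft_force'],s['ft_torque'],s['tool_rot'][2],s['joint_efforts'][5])"
```

```text
time: 8.9
position: [0.5303, 0.261, 0.07]
tool_rot: [180.0, 0.0, 22.1]
ft_force: [0.4, 0.2, 2.6]
opening: 0.602
gripper_force: 20.9
[0.4 0.2 2.6] [ 0.03018586  0.02214285 -0.01685851] 22.137067078314075 0.3353574872016907
[0.4 0.2 2.6] [ 0.03018586  0.02214285 -0.01685851] 22.137067078314075 0.3353574872016907
[0.4 0.2 2.6] [ 0.03018586  0.02214285 -0.01685851] 22.137067078314075 0.3353574872016907
```

```bash
cat > t.py <<'E'
from h import *
s=robot.read_state(); print("torque",np.round(s['ft_torque'],3),"q6 effort",round(s['joint_efforts'][5],3))
E
python3 -m jog '[{"claw":0.45,"x":0,"y":0,"z":0,"turn":4},{"claw":0.45,"x":0,"y":0,"z":0,"turn":8},{"claw":0.45,"x":0,"y":0,"z":0,"turn":12},{"claw":0.45,"x":0,"y":0,"z":0,"turn":14}]'; python3 t.py
python3 -m jog '[{"claw":0.45,"x":0,"y":0,"z":0,"turn":2},{"claw":0.45,"x":0,"y":0,"z":0,"turn":4}]' | grep -E "rot|ft_f"; python3 t.py
```

```text
time: 9.4
position: [0.5303, 0.261, 0.07]
tool_rot: [180.0, 0.0, 36.1]
ft_force: [0.4, -1.6, 2.0]
opening: 0.599
gripper_force: 20.8
torque [-0.027 -0.01   0.065] q6 effort 0.165
tool_rot: [180.0, 0.0, 40.1]
ft_force: [0.2, 0.1, 0.6]
torque [-0.063 -0.067  0.023] q6 effort 0.288
```

```bash
python3 -m jog '[{"claw":0.45,"x":0,"y":0,"z":0,"turn":2},{"claw":0.45,"x":0,"y":0,"z":0,"turn":4}]' | grep -E "rot|ft_f"; python3 t.py
```

```text
tool_rot: [-180.0, 0.0, 44.1]
ft_force: [0.6, 0.1, 1.0]
torque [-0.041  0.002  0.027] q6 effort 0.285
```

```bash
python3 -m jog '[{"claw":0.45,"x":0,"y":0,"z":0,"turn":2},{"claw":0.45,"x":0,"y":0,"z":0,"turn":4}]' | grep -E "rot|ft_f"; python3 t.py
```

```text
tool_rot: [-180.0, 0.0, 48.2]
ft_force: [0.5, -0.5, 1.1]
torque [-0.068 -0.054  0.009] q6 effort 0.285
```

```bash
python3 -m jog '[{"claw":0.45,"x":0,"y":0,"z":0,"turn":2},{"claw":0.45,"x":0,"y":0,"z":0,"turn":4}]' | grep -E "rot|ft_f"; python3 t.py
```

```text
tool_rot: [-180.0, 0.0, 52.2]
ft_force: [-1.0, -1.2, -0.2]
torque [-0.069 -0.007  0.   ] q6 effort 0.286
```

```bash
python3 -m jog '[{"claw":0.45,"x":0,"y":0,"z":0,"turn":2},{"claw":0.45,"x":0,"y":0,"z":0,"turn":4}]' | grep -E "rot|ft_f"; python3 t.py
python3 -c "
from h import *
im=imaging.read_camera('wrist'); cv2.imwrite('pics/w3.png',im[:,:,::-1])"
```

```text
tool_rot: [-180.0, 0.0, 56.2]
ft_force: [0.4, -0.5, 0.5]
torque [-0.058 -0.056 -0.028] q6 effort 0.288
```

View pics/w3.png

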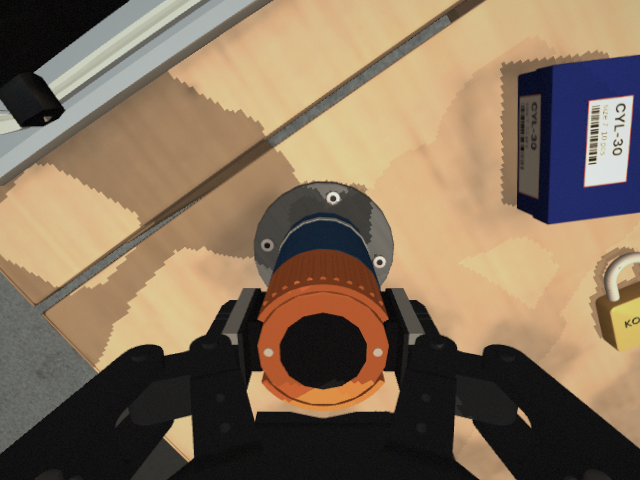

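The dots at (268,352) and (377,352) are still level with the pads, so the cap is turning with the gripper, 54° so far.

```bash
python3 -m jog '[{"claw":0.45,"x":0,"y":0,"z":0,"turn":1.5},{"claw":0.45,"x":0,"y":0,"z":0,"turn":3}]' | grep -E "rot|ft_f"; python3 t.py
```

```text
tool_rot: [-180.0, 0.0, 59.1]
ft_force: [0.2, -0.1, -1.3]
torque [-0.015 -0.035 -0.007] q6 effort 0.22
```

```bash
python3 -m jog '[{"claw":0.45,"x":0,"y":0,"z":0,"turn":1.5},{"claw":0.45,"x":0,"y":0,"z":0,"turn":3}]' | grep -E "rot|ft_f"; python3 t.py
```

```text
tool_rot: [-180.0, 0.0, 62.1]
ft_force: [-0.8, 1.0, -0.3]
torque [-0.041 -0.049  0.006] q6 effort 0.218
```

```bash
python3 -m jog '[{"claw":0.45,"x":0,"y":0,"z":0,"turn":1.5},{"claw":0.45,"x":0,"y":0,"z":0,"turn":3}]' | grep -E "rot|ft_f"; python3 t.py
```

```text
tool_rot: [-180.0, 0.0, 65.1]
ft_force: [-0.2, 0.0, -0.3]
torque [-0.028 -0.013 -0.   ] q6 effort 0.219
```

```bash
python3 -m jog '[{"claw":0.45,"x":0,"y":0,"z":0,"turn":1.5},{"claw":0.45,"x":0,"y":0,"z":0,"turn":3}]' | grep -E "rot|ft_f"; python3 t.py
```

```text
tool_rot: [180.0, -0.0, 68.1]
ft_force: [-0.1, 0.2, -1.3]
torque [ 0.012 -0.045 -0.009] q6 effort 0.215
```

```bash
python3 -m jog '[{"claw":0.45,"x":0,"y":0,"z":0,"turn":1.5},{"claw":0.45,"x":0,"y":0,"z":0,"turn":3}]' | grep -E "rot|ft_f"; python3 t.py
```

```text
tool_rot: [180.0, -0.0, 71.1]
ft_force: [-0.2, 0.1, -1.8]
torque [ 0.032 -0.126 -0.166] q6 effort 0.057
```

```bash
python3 -m jog '[{"claw":0.45,"x":0,"y":0,"z":0,"turn":0.7},{"claw":0.45,"x":0,"y":0,"z":0,"turn":1.4}]' | grep -E "rot|ft_f"; python3 t.py
```

```text
tool_rot: [180.0, -0.0, 72.4]
ft_force: [1.4, 0.6, -1.8]
torque [-0.008 -0.176 -0.318] q6 effort -0.221
```

The torque climbs steadily, so this is the stop. I'll back off slightly to relieve it, then lift slowly.

```bash
python3 -m jog '[{"claw":0.45,"x":0,"y":0,"z":0,"turn":-1},{"claw":0.45,"x":0,"y":0,"z":0,"turn":-2},{"claw":0.45,"x":0,"y":0,"z":0.5,"turn":-2},{"claw":0.45,"x":0,"y":0,"z":1.2,"turn":-2},{"claw":0.45,"x":0,"y":0,"z":2,"turn":-2}]'; python3 t.py
```

```text
time: 12.82
position: [0.5303, 0.2612, 0.072]
tool_rot: [-180.0, -0.0, 70.4]
ft_force: [2.1, 2.0, -4.1]
opening: 0.597
gripper_force: 21.7
torque [ 0.218 -0.355 -0.094] q6 effort -0.082
```

```bash
python3 -m jog '[{"claw":0.45,"x":0,"y":0,"z":1,"turn":0},{"claw":0.45,"x":0,"y":0,"z":2,"turn":0}]'|grep -E "pos|ft_f|op"; python3 t.py
```

```text
position: [0.5303, 0.2612, 0.0742]
ft_force: [2.1, 1.5, -5.0]
opening: 0.6
torque [ 0.309 -0.327 -0.079] q6 effort -0.081
```

```bash
python3 -m jog '[{"claw":0.45,"x":0,"y":0,"z":1,"turn":0},{"claw":0.45,"x":0,"y":0,"z":2,"turn":0},{"claw":0.45,"x":0,"y":0,"z":3,"turn":0}]'|grep -E "pos|ft_f|op"; python3 t.py
python3 -c "
from h import *
im=imaging.read_camera('wrist'); cv2.imwrite('pics/w4.png',im[:,:,::-1])"
```

```text
position: [0.5303, 0.2611, 0.0774]
ft_force: [2.1, 1.9, -2.6]
opening: 0.597
torque [ 0.188 -0.195 -0.048] q6 effort -0.041
```

View pics/w4.png

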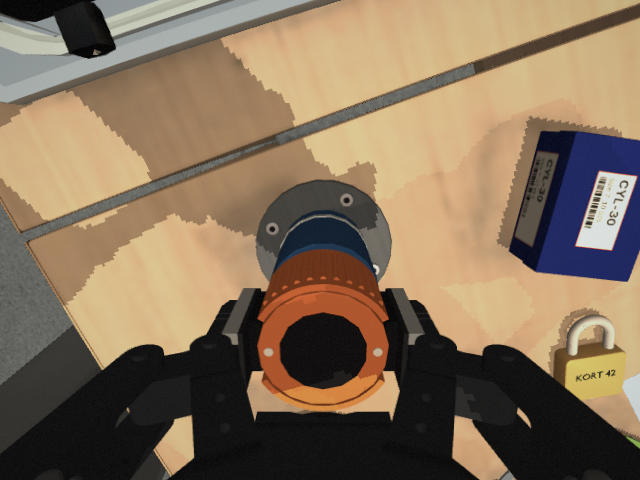

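The cap's dots are still at (268,352) and (377,352), and more blue neck shows at (320,225), so the cap is rising with the tool. I'll keep lifting straight up.

```bash
python3 -m jog '[{"claw":0.45,"x":0,"y":0,"z":2,"turn":0},{"claw":0.45,"x":0,"y":0,"z":5,"turn":0},{"claw":0.45,"x":0,"y":0,"z":8,"turn":0},{"claw":0.45,"x":0,"y":0,"z":11,"turn":0},{"claw":0.45,"x":0,"y":0,"z":14,"turn":0}]'|grep -E "pos|ft_f|op"; python3 t.py
```

```text
position: [0.5303, 0.2611, 0.0915]
ft_force: [-0.3, 0.5, -1.8]
opening: 0.597
torque [-0.006 -0.048 -0.003] q6 effort -0.0
```

```bash
python3 -m jog '[{"claw":0.45,"x":0,"y":0,"z":5,"turn":0},{"claw":0.45,"x":0,"y":0,"z":12,"turn":0},{"claw":0.45,"x":0,"y":0,"z":22,"turn":0},{"claw":0.45,"x":0,"y":0,"z":35,"turn":0},{"claw":0.45,"x":0,"y":0,"z":45,"turn":0}]'; python3 t.py
```

```text
time: 14.75
position: [0.5308, 0.2613, 0.1377]
tool_rot: [179.9, -0.1, 70.4]
ft_force: [0.7, -0.9, -0.5]
opening: 0.6
gripper_force: 22.7
torque [ 0.057 -0.055  0.02 ] q6 effort -0.0
```

```bash
python3 - <<'E'
from h import *
def fit(f,cam,cal,box):
    im=cv2.imread(f); hsv=cv2.cvtColor(im,cv2.COLOR_BGR2HSV)
    m=cv2.inRange(hsv,(50,100,50),(85,255,255)); k=np.zeros_like(m); k[box[1]:box[3],box[0]:box[2]]=1
    p=np.argwhere((m*k)>0)[:,::-1]; W=np.array([onz(cam,q,.01,cal)[:2] for q in p])
    A=np.c_[2*W,np.ones(len(W))]; s=np.linalg.lstsq(A,(W**2).sum(1),rcond=None)[0]
    print(f,len(p),s[:2],np.sqrt(s[2]+s[:2]@s[:2]))
fit("pics/top0.png","top",None,(305,260,385,340)); fit("pics/scene0.png","scene",None,(220,270,305,350))
E
python3 -m jog '[{"claw":0.45,"x":-6,"y":-20,"z":5,"turn":0},{"claw":0.45,"x":-18,"y":-55,"z":5,"turn":0},{"claw":0.45,"x":-33,"y":-95,"z":5,"turn":0},{"claw":0.45,"x":-48,"y":-135,"z":5,"turn":0},{"claw":0.45,"x":-60,"y":-165,"z":0,"turn":0}]'
```

```text
pics/top0.png 396 [0.46823306 0.08714768] 0.05024686647513237
pics/scene0.png 502 [0.46854502 0.0871747 ] 0.05043275329381266
time: 15.38
position: [0.4691, 0.0939, 0.1364]
tool_rot: [180.0, 0.0, 70.4]
ft_force: [0.4, -0.1, -1.0]
opening: 0.594
gripper_force: 22.7
```

```bash
python3 -m jog '[{"claw":0.45,"x":-2,"y":-9,"z":-20,"turn":0},{"claw":0.45,"x":-2,"y":-9,"z":-50,"turn":0},{"claw":0.45,"x":-2,"y":-9,"z":-80,"turn":0},{"claw":0.45,"x":-2,"y":-9,"z":-102,"turn":0},{"claw":0.45,"x":-2,"y":-9,"z":-115,"turn":0}]' >/dev/null
python3 -m jog '[{"claw":0.45,"x":0,"y":0,"z":0,"turn":0},{"claw":0.45,"x":0,"y":0,"z":0,"turn":0}]'; python3 t.py
python3 -c "
from h import *
im=imaging.read_camera('wrist'); cv2.imwrite('pics/w5.png',im[:,:,::-1])"
```

```text
time: 16.25
position: [0.4691, 0.0871, 0.0221]
tool_rot: [179.9, -0.0, 70.4]
ft_force: [-0.3, 0.8, -0.5]
opening: 0.599
gripper_force: 22.7
torque [0.061 0.034 0.012] q6 effort -0.002
```

View pics/w5.png

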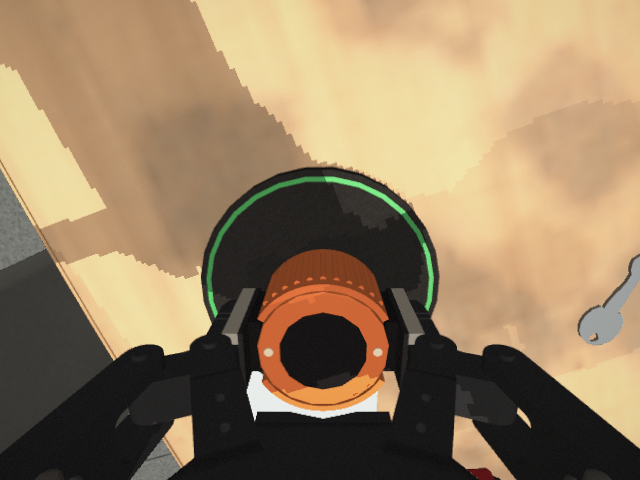

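The cap's centre column (323) matches the ring's (321), so it is centred over the mat. Lowering until contact.

```bash
python3 -m jog '[{"claw":0.45,"x":0,"y":0,"z":-4,"turn":0},{"claw":0.45,"x":0,"y":0,"z":-8,"turn":0},{"claw":0.45,"x":0,"y":0,"z":-10,"turn":0},{"claw":0.45,"x":0,"y":0,"z":-11,"turn":0}]' | grep -E "pos|ft_f"
```

```text
position: [0.4681, 0.0871, 0.0099]
ft_force: [0.2, 0.0, -1.5]
```

```bash
python3 -m jog '[{"claw":0.45,"x":0,"y":0,"z":-0.5,"turn":0},{"claw":0.45,"x":0,"y":0,"z":-1,"turn":0},{"claw":0.45,"x":0,"y":0,"z":-1,"turn":0}]' | grep -E "pos|ft_f"
```

```text
position: [0.4684, 0.0871, 0.0092]
ft_force: [0.2, -0.7, -0.5]
```

```bash
python3 -m jog '[{"claw":0.45,"x":0,"y":0,"z":-0.5,"turn":0},{"claw":0.45,"x":0,"y":0,"z":-0.5,"turn":0}]' | grep -E "pos|ft_f"
```

```text
position: [0.4684, 0.0871, 0.009]
ft_force: [-1.6, -0.6, 3.6]
```

```bash
python3 -m jog '[{"claw":0.40,"x":0,"y":0,"z":0,"turn":0},{"claw":0.38,"x":0,"y":0,"z":-0.3,"turn":0},{"claw":0.36,"x":0,"y":0,"z":-0.7,"turn":0},{"claw":0.34,"x":0,"y":0,"z":-1.1,"turn":0},{"claw":0.32,"x":0,"y":0,"z":-1.4,"turn":0}]' | grep -E "pos|ft_f|gri|op"
python3 -m jog '[{"claw":0.30,"x":0,"y":0,"z":-0.3,"turn":0},{"claw":0.28,"x":0,"y":0,"z":-0.6,"turn":0},{"claw":0.26,"x":0,"y":0,"z":-0.6,"turn":0},{"claw":0.24,"x":0,"y":0,"z":-0.6,"turn":0},{"claw":0.15,"x":0,"y":0,"z":-0.6,"turn":0}]' | grep -E "pos|ft_f|gri|op"
python3 -m jog '[{"claw":0.05,"x":0,"y":0,"z":0,"turn":0},{"claw":0,"x":0,"y":0,"z":0,"turn":0},{"claw":0,"x":0,"y":0,"z":0,"turn":0},{"claw":0,"x":0,"y":0,"z":0,"turn":0}]' | grep -E "pos|ft_f|gri|op"
```

```text
position: [0.4685, 0.0871, 0.0074]
ft_force: [-0.2, -1.3, 3.4]
opening: 0.682
gripper_force: 3.9
position: [0.4681, 0.0871, 0.0065]
ft_force: [0.0, -0.0, 0.5]
opening: 0.849
gripper_force: 0.0
position: [0.4683, 0.0871, 0.0067]
ft_force: [0.1, -0.2, -0.7]
opening: 1.0
gripper_force: 0.0
```

Released. Rising straight up clear of the cap, then checking.

```bash
python3 -m jog '[{"claw":0,"x":0,"y":0,"z":10,"turn":0},{"claw":0,"x":0,"y":0,"z":30,"turn":0},{"claw":0,"x":0,"y":0,"z":60,"turn":0},{"claw":0,"x":0,"y":0,"z":100,"turn":0},{"claw":0,"x":0,"y":0,"z":140,"turn":0}]' >/dev/null
python3 -m jog '[{"claw":0,"x":0,"y":0,"z":20,"turn":0},{"claw":0,"x":0,"y":0,"z":20,"turn":0},{"claw":0,"x":0,"y":0,"z":20,"turn":0}]'
python3 - <<'E'
from h import *
im=imaging.read_camera("wrist"); cv2.imwrite("pics/w6.png",im[:,:,::-1])
for q,z in [("cap_grip",.031),("cap",.01)]:
    for a in imaging.pinpoint(q,"wrist")[:1]: print(q,np.round(a["xy"],1),a["conf"],onz("wrist",a["xy"],z))
E
```

```text
time: 20.18
position: [0.4676, 0.087, 0.166]
tool_rot: [-179.9, 0.0, 70.4]
ft_force: [0.5, 0.5, 0.5]
opening: 1.0
gripper_force: 0.0
cap_grip [326.  221.1] 0.78 [0.46897167 0.08778868 0.031     ]
cap [324.5 219.2] 0.78 [0.46662024 0.08441204 0.01      ]
```

View pics/w6.png

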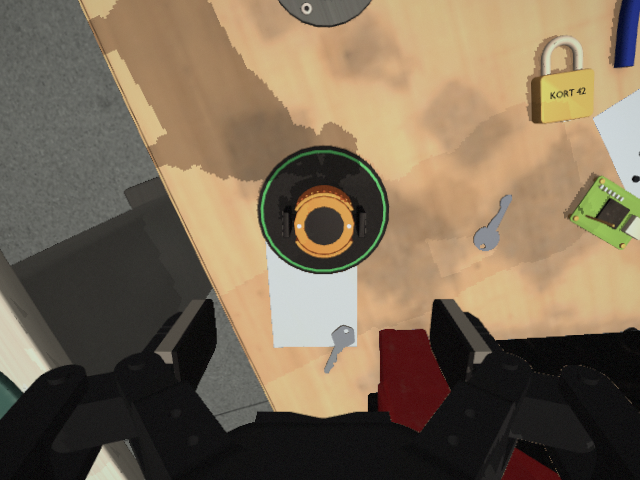

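The cap stands upright at (324,222) in the centre of the ring at (323,210), which fits its height. Its tabs are out and the gripper is clear.

```bash
python3 -c "
from h import *
print(order.sign_off())"
```

```text
the job is handed in; nothing more can be done
None
```

The job is handed in at about 20 s of the 72 s allowed: the cap was squeezed, turned about 69° to its stop, lifted straight off and set upright within about 2 mm of the mat's centre, with nothing else touched.

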